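# Snap the biscuit box lid shut

## Robot

A 6-joint arm with a two-finger parallel gripper is mounted at the origin on a cart in front of the work surface, level with it; the furniture and walls round the work are solid. World frame = base frame: x ahead of the robot, y to its left, z up, the work surface at z = 0. Lengths are in mm, angles in rad, forces in N, time in s.
With the tool pointing down it reaches from about 350 to 975 mm from the base axis. Payload 7.1 kg.
Tool frame: the origin (TCP) lies midway between the tips of the shut fingers; the grasp point (between the pads) lies ctrl.tcp_to_grasp behind it (ctrl.tcp_to_grasp is the distance from the TCP to the grasp point, in mm); z points along the fingers, y is the direction in which the jaws open and shut (so a half turn about z gives the same grasp; the last joint's range is limited). The gripper opens to 88 mm and grips with 3 to 60 N. Pads are 20 mm wide; open, the fingers measure 115 mm over their backs; the gripper's body (75 mm by 178 mm) begins 61 mm behind the grasp point.
Start: joints at [-1.157, 0.423, 1.63, -0, 1.089, -0.019], TCP at [262.149, -567.347, 222.675] pointing down, gripper open.
Joint ranges: [-3, 3], [-0.9, 2.11], [0.09, 2.58], [-1.31, 4.45], [0.11, 2.69], [-2.54, 2.54]. Speed limits (rad/s): [2.39, 2.39, 3.01, 3.14, 3.14, 3.14].

## Interface

Orientations are given as a rotation vector (axis times angle).
In Python, from workcell import ctrl gives the robot as it stands.
- The arm moves only by the tool play_rows, never from a script. Its argument "increments" is text: rows parted by semicolons, each of 5 numbers parted by spaces: the opening, from 0 (shut) to 1 (fully open), then the shift along the world's x, y, z in m, then the turn about the world's z in degrees. A call has 1 to 20 rows; each row shifts and turns the commanded pose from where the row before left it; what a row does not reach is not made up. A row lasts 1/10 s, in which the tool goes at most 50 mm and 8.59 degrees, less where a joint would pass 70% of its speed; a pose out of reach is approached as far as the arm can. A call is refused whole if a number of a shift passes 0.05 or a number of a turn 8.59, either way. A call with a gripper value outside its range is refused whole. The fingers move at their own pace and stop on an object; the grip force is fixed at half the most. Time passes only in rows, so rows that do not move let the fingers close. It gives the time, the measured TCP pose, the force and the opening at its end, in the units of the state.
- ctrl.get_obs(): the state, without advancing time (a new reading comes with each control period).
- ctrl.get_image(name): name is "scene" or "side" or "wrist"; returns a dict with "img" (420x560x3 uint8, red, green, blue), "range_z" (420x560 float32, mm along the optical axis (not along the pixel's ray), 0 where there is no reading), "vertical_fov" (degrees; the focal length in pixels is half the picture's height over the tangent of half this angle, whatever the lens; pixels are square), "cx", "cy" (the principal point, pixels), "k1" (the pictures are not rectified: a ray, as slopes to the right and down, at radius r is drawn at 1 + k1 r^2 times it, then the intrinsics apply), "origin" and "attitude" of the camera in the world. Camera axes: x right, y down, z forward; pixel columns grow to the right and rows downward; lengths in mm; the calibration is good to about 2 mm. A picture is of the moment at which its call begins.
- ctrl.close_job(): hands the job in, once; it reports no verdict.
The state is a dict: "t": time; "qpos": joint angles; "qvel": joint speeds; "joint_torque": joint torques, N m; "ee_pos": TCP position; "orientation": TCP orientation; "ft_force": force on the tool from outside, world axes, zero at the start; "moment": the same for the moment, N m; "width": finger opening in mm.
Only numpy, scipy, OpenCV 4.12 (cv2) and the standard library are available. Lean on these libraries where they do the work, as an engineer would, in place of code of your own. Each camera call takes 0.05 s, during which the arm holds its last target. There are 200 camera calls.

## Task

The lid lies on the biscuit box but its rim is not snapped down: press down each of the four raised rim sections, one on each side of the lid, with the fingertips until every one clicks shut, flush with the lid. Leave the box standing where it is, without lifting or shoving it away, do not disturb the things around it, and finish clear of everything.

Things in the scene. Friction and masses are not known exactly. Their poses are not given: they have to be found in the camera images.
- biscuit_box: the biscuit box: clear plastic tub with a white lid, 124 mm (its x) by 154 mm (its y), 65 mm high, about 0.85 kg, standing loose on the worktop and upright. Origin: centre of the underside; x points from its front to its back, z up. Its lid has a flat fixed centre panel (76 x 106 mm), fixed corners, top 65 mm above the worktop, and four rim sections, one on each side between the corners.
- lid_centre (a point): centre of the top of the lid's centre panel, 65 mm above the box's underside; axes as the box
- rim_front (a joint): rim section on the box's -x side, 96 mm long (box frame) and 24 mm deep. It hinges along its inner edge, 2 mm below the lid's top. 0 rad: standing open, outer edge raised about 8 mm above the lid's top; 0.35 rad: clicked shut, flush with the centre panel (its stop). It is an over-centre snap: it springs back to 0 if let go before about half way (0.175), and snaps to 0.35 by itself beyond that. About 7 N straight down at its press point is needed at most.
- press_front (a point): press point of the front rim section: on its top surface by three small ribs, mid-length, 19 mm out from the hinge line and 5 mm in from the outer edge. Moves with the section: about 71 mm above the worktop while open, 65 mm when shut. Its place in the box frame, shut: x -57, y 0 mm (1 mm nearer the centre while open).
- rim_back (a joint): rim section on the box's +x side, 96 mm long (box frame) and 24 mm deep. It hinges along its inner edge, 2 mm below the lid's top. 0 rad: standing open, outer edge raised about 8 mm above the lid's top; 0.35 rad: clicked shut, flush with the centre panel (its stop). It is an over-centre snap: it springs back to 0 if let go before about half way (0.175), and snaps to 0.35 by itself beyond that. About 7 N straight down at its press point is needed at most.
- press_back (a point): press point of the back rim section: on its top surface by three small ribs, mid-length, 19 mm out from the hinge line and 5 mm in from the outer edge. Moves with the section: about 71 mm above the worktop while open, 65 mm when shut. Its place in the box frame, shut: x +57, y 0 mm (1 mm nearer the centre while open).
- rim_left (a joint): rim section on the box's +y side, 66 mm long (box frame) and 24 mm deep. It hinges along its inner edge, 2 mm below the lid's top. 0 rad: standing open, outer edge raised about 8 mm above the lid's top; 0.35 rad: clicked shut, flush with the centre panel (its stop). It is an over-centre snap: it springs back to 0 if let go before about half way (0.175), and snaps to 0.35 by itself beyond that. About 7 N straight down at its press point is needed at most.
- press_left (a point): press point of the left rim section: on its top surface by three small ribs, mid-length, 19 mm out from the hinge line and 5 mm in from the outer edge. Moves with the section: about 71 mm above the worktop while open, 65 mm when shut. Its place in the box frame, shut: x 0, y +72 mm (1 mm nearer the centre while open).
- rim_right (a joint): rim section on the box's -y side, 66 mm long (box frame) and 24 mm deep. It hinges along its inner edge, 2 mm below the lid's top. 0 rad: standing open, outer edge raised about 8 mm above the lid's top; 0.35 rad: clicked shut, flush with the centre panel (its stop). It is an over-centre snap: it springs back to 0 if let go before about half way (0.175), and snaps to 0.35 by itself beyond that. About 7 N straight down at its press point is needed at most.
- press_right (a point): press point of the right rim section: on its top surface by three small ribs, mid-length, 19 mm out from the hinge line and 5 mm in from the outer edge. Moves with the section: about 71 mm above the worktop while open, 65 mm when shut. Its place in the box frame, shut: x 0, y -72 mm (1 mm nearer the centre while open).
- cup_near: white ribbed plastic cup upside down, 70 mm across, 60 mm high, just behind the box. Origin: centre of its underside. A bystander.
- creamer_near: creamer pod, 38x45x21 mm, just behind the box. Origin: centre of its underside. A bystander.
- creamer_far: creamer pod, 38x45x21 mm, to the left of the box. Origin: centre of its underside. A bystander.
- shaker: shaker, 44 mm across, 90 mm high, to the left of the box. Origin: centre of its underside. A bystander.
- cup_left: white ribbed plastic cup upside down, 70 mm across, 60 mm high, to the left. Origin: centre of its underside. A bystander.
- fork: table fork lying flat, 200x27x14 mm, far left. Origin: centre of its underside. A bystander.

How it is judged:
By the outcome, as a careful person would: the job done as asked, in the order asked, and still so for the second after the job is handed in, with the robot touching nothing.
It also fails if it takes over 58 s, if anything falls off the work surface, if the arm or the gripper's body presses on something with over 40 N, if the wrist force passes 120 N, or if a joint passes its speed limit or range.

## Working session

There is one attempt and no reset: what is moved stays moved. The work goes in short steps, Python scripts to look and compute and a tool call to move; the robot and the scene stay as the last step left them, time stands still between calls to the robot, and variables do not carry over. Pictures are saved under pics/ and viewed, on a budget of 10 in all, crops included, one or two more only if the job needs it, and the job is handed in when it is done.

Besides the shell and the picture viewer there is one more tool, called after ">>>" as name(argument=value, ...) on one line, values as JSON. play_rows: Moves the arm, as the interface text tells. Its arguments: {"type":"object","properties":{"increments":{"type":"string"}},"required":["increments"]}

```bash
mkdir -p pics; ls; cat > h.py <<'E'
import numpy as np, cv2
from workcell import ctrl
from scipy.spatial.transform import Rotation as R
def att(a):
    a=np.array(a,float)
    return a if a.shape==(3,3) else R.from_rotvec(a).as_matrix()
def K(d):
    h,w=d["img"].shape[:2]; f=h/2/np.tan(np.radians(d["vertical_fov"])/2); return f
def rays(d,uv):
    f=K(d); p=(np.atleast_2d(uv).astype(float)-[d["cx"],d["cy"]])/f
    s=p.copy()
    for _ in range(20): s=p/(1+d["k1"]*(s**2).sum(1,keepdims=True))
    return np.c_[s,np.ones(len(s))]
def plane(d,uv,z):
    r=rays(d,uv)@att(d["attitude"]).T; o=np.array(d["origin"])
    return o+r*((z-o[2])/r[:,2])[:,None]
def cloud(d):
    h,w=d["img"].shape[:2]; u,v=np.meshgrid(np.arange(w),np.arange(h))
    r=rays(d,np.c_[u.ravel(),v.ravel()])*d["range_z"].reshape(-1,1)
    P=r@att(d["attitude"]).T+d["origin"]; P[d["range_z"].ravel()==0]=np.nan
    return P.reshape(h,w,3)
def save(n,img): cv2.imwrite("pics/"+n,img[:,:,::-1])
E
python3 - <<'E'
from h import *
ims=[]
for n in("scene","side","wrist"):
    d=ctrl.get_image(n); ims.append(d["img"]); print(n,d["vertical_fov"],d["cx"],d["cy"],d["k1"],d["origin"],np.round(d["attitude"],3).tolist(),(d["range_z"]>0).mean())
    np.save(f"/tmp/{n}.npy",d,allow_pickle=True)
save("a_scene.png",ims[0]); save("a_side.png",ims[1]); save("a_wrist.png",ims[2])
print(ctrl.get_obs())
E
```

```text
pics
scene 56.14557419529846 278.6658339436238 211.83960118031922 -0.03194949444410183 [555.23462794 799.01478048 987.60847599] [-0.028, 2.988, -0.943] 0.9959311224489796
side 51.686309521300956 278.39566708379436 200.2209913309462 -0.12729491105003915 [ 379.13605136 -441.44687551  820.68573164] [-2.41, 0.361, -0.128] 0.9958971088435374
wrist 63.67886718930236 282.2584701480685 210.32284608558 -0.07702164643503864 [ 335.44658247 -532.57884755  383.32463486] [2.424, -1.551, -0.238] 0.9960714285714286
{'t': 0.15, 'qpos': array([-1.15702033e+00,  4.23663442e-01,  1.63045185e+00, -1.06107401e-05,
        1.08860335e+00, -1.90361361e-02]), 'qvel': array([ 0.00044878, -0.00174994, -0.0040125 ,  0.00137576, -0.00021269,
       -0.00089501]), 'joint_torque': array([ 8.79751788e-04, -5.44981635e+01, -2.73918504e+01,  6.44261437e-02,
        2.04619509e-02, -7.76786464e-05]), 'ee_pos': array([ 261.97977929, -567.00141897,  222.10603265]), 'orientation': array([-3.06723816e+00, -6.74336506e-01,  3.61173361e-04]), 'ft_force': array([0.49475813, 0.73436034, 0.53265782]), 'moment': array([-0.00238025,  0.02182978,  0.04692494]), 'width': 87.69684094513282}
```

View pics/a_scene.png

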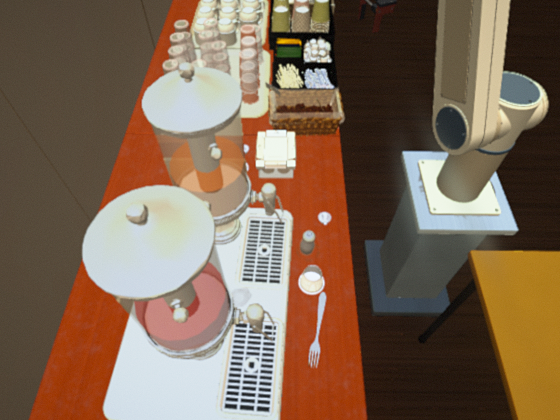

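View pics/a_side.png

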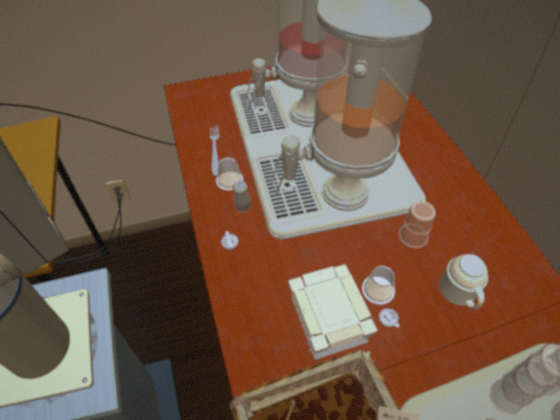

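The scene view shows the box around pixel (275,150). In the side view it is around (333,308), with the cup at (379,285), a pod at (390,317) behind it and the basket at (315,400). Next I'll measure the lid from the side and scene views.

```bash
python3 - <<'E'
from h import *
for n,(u0,v0,u1,v1) in dict(side=(275,250,400,370),scene=(240,115,310,190)).items():
    d=np.load(f"/tmp/{n}.npy",allow_pickle=True).item(); P=cloud(d); 
    m=np.zeros(P.shape[:2],bool); m[v0:v1,u0:u1]=1
    hsv=cv2.cvtColor(d["img"],cv2.COLOR_RGB2HSV)
    m&=(P[...,2]>54)&(P[...,2]<90)&(hsv[...,1]<110)
    nl,lab,st,ce=cv2.connectedComponentsWithStats(m.astype(np.uint8)); i=1+st[1:,4].argmax(); m=lab==i
    Q=P[m]; (c,s,a)=cv2.minAreaRect(Q[:,:2].astype(np.float32)); print(n,st[i],"rect",np.round(c,1),np.round(s,1),round(a,2),"z pct",np.percentile(Q[:,2],[2,25,50,75,98]).round(1))
    # ray-plane of contour at z=65
    cnt=max(cv2.findContours(m.astype(np.uint8),0,2)[0],key=cv2.contourArea)[:,0]
    W=plane(d,cnt,70)[:,:2]; print(" rays@70",cv2.minAreaRect(W.astype(np.float32)))
    # height map around box
    c=np.array(c); th=np.radians(a)
    A=P[(abs(P[...,0]-c[0])<170)&(abs(P[...,1]-c[1])<190)]
    g=np.full((19,17),np.nan)
    for x in range(17):
        for y in range(19):
            k=(abs(A[:,0]-c[0]-(x-8)*20)<10)&(abs(A[:,1]-c[1]-(9-y)*20)<10)
            if k.any(): g[y,x]=np.max(A[k,2])
    print(np.nan_to_num(g,nan=-9).astype(int))
d=np.load("/tmp/side.npy",allow_pickle=True).item()
save("b.png",cv2.resize(d["img"][225:405,245:425],None,fx=3.3,fy=3.3,interpolation=2))
E
```

```text
side [ 289  264   88   89 4868] rect [ 583.6 -102.3] [126.8 157.9] 0.76 z pct [59.3 63.3 64.7 67.  72.2]
 rays@70 ((582.3623046875, -105.1749038696289), (128.2584228515625, 160.59451293945312), 0.7654287219047546)
[[  1   2   1   1   0   1   1   1   0   1   2   1 450 449   1 492 494]
 [  2   1   1   2   0   2   0   1   1   1   0   1   1   1   2   2   1]
 [  1   1   3   1   1   2   1   1   2   3   1   1   1   2   1   1   1]
 [  1   1   1   2   1   2   2   1   3   1   1   1   1   1   2   2   1]
 [  1   1   3   1   1   2   0   0  -9  -9  -9  -9   1   1   1   2   1]
 [  1   0   1   1   2  66  70  73  74  73  71  66   1   3   0   1   1]
 [  1   0   2   1   0  66  71  72  72  73  71  69   0  39  59  59  -9]
 [  1   1   1   1   1  73  70  68  66  66  69  72   0  59  61  60  55]
 [  1   1   2   2   0  73  71  66  67  67  69  74   1  60  60  60  21]
 [  0   1   1   1   1  73  70  67  67  66  69  73   2  16  60  58   3]
 [  2   1   1   2   1  73  71  67  67  68  69  73   1  22  19   1   1]
 [  0   1   2   2   2  73  71  67  67  67  70  74   1  22  21  20   3]
 [  2   1   2   1   3  67  67  71 
[... 1332 characters left out ...]
  4   5   4  75  71  68  70  71  72  74   5   2  -9  -9  -9]
 [  3   3   2   5   4  74  71  70  70  69  71  76   3  23  -9  -9  -9]
 [  3   4   2   4   4  77  73  68  69  69  70  76   5  24  -9  -9  -9]
 [  3   4   4   3   4  70  71  73  75  76  73  68   4  19  -9  -9  -9]
 [  4   3   5   3   3  67  73  75  75  74  72  65   3   3   1  -9  -9]
 [ 89  91  91  92  89  91  94 103 106  89  -9  -9   4   3   5  -9  -9]
 [110 110 108 106 106 107 106 109 106 110  -9   0   3   5   3  -9  -9]
 [ 32  12  12  15  96  -9  -9  -9 108 106   2   2   3   3   4  -9  -9]
 [ -9 129  -9  -9  -9  -9  -9  -9 107 105   4   3   4   3   2  -9  -9]
 [ 81 114  53  56  60  62  -9  55 106 103  65   4   5   4   2   0  -9]]
```

View pics/b.png

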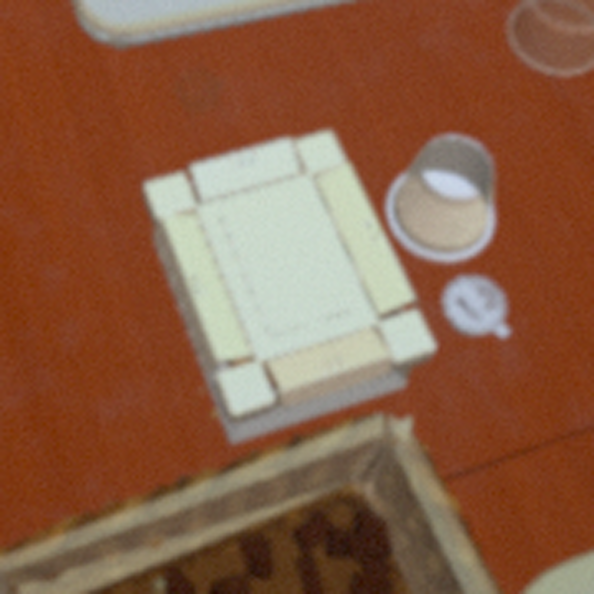

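```bash
python3 - <<'E'
from h import *
print("grasp",ctrl.tcp_to_grasp)
o=ctrl.get_obs(); print(R.from_rotvec(o["orientation"]).as_matrix().round(2))
P=np.vstack([cloud(np.load(f"/tmp/{n}.npy",allow_pickle=True).item()).reshape(-1,3) for n in("scene","side","wrist")])
a=np.array([262,-567]);b=np.array([584,-102.])
for t in np.linspace(0,1,9):
    p=a+t*(b-a); k=(abs(P[:,:2]-p)<110).all(1)&(P[:,2]<600)
    print(p.round(),np.percentile(P[k,2],[90,99,100]).round() if k.any() else None)
k=(abs(P[:,0]-584)<60)&(P[:,1]<-181)&(P[:,1]>-260)&(P[:,2]>80)&(P[:,2]<120); print("basket near edge y",np.percentile(P[k,1],[95,99,100]))
E
```

```text
grasp 18.700000000000003
[[ 0.91  0.42 -0.  ]
 [ 0.42 -0.91  0.  ]
 [ 0.   -0.   -1.  ]]
[ 262. -567.] [326. 335. 347.]
[ 302. -509.] [326. 335. 347.]
[ 342. -451.] [325. 335. 347.]
[ 383. -393.] [ 80.  95. 108.]
[ 423. -334.] [ 90. 105. 130.]
[ 463. -276.] [ 95. 106. 130.]
[ 504. -218.] [ 97. 107. 130.]
[ 544. -160.] [ 86. 105. 130.]
[ 584. -102.] [ 69.  85. 109.]
basket near edge y [-209.35142137 -206.28138888 -202.44233087]
```

>>> play_rows(increments="0 0.01 0.015 0.01 4;0 0.02 0.03 0.01 4;0 0.02 0.03 0.01 4;0 0.02 0.03 0 4;0 0.02 0.03 0 4;0 0.02 0.03 0 4;0 0.02 0.03 0 4;0 0.02 0.03 0 4;0 0.02 0.03 0 4;0 0.02 0.03 0 4;0 0.02 0.03 0 4;0 0.02 0.03 0 4;0 0.02 0.03 0 4;0 0.02 0.03 0 4;0 0.02 0.03 0 4;0 0.02 0.03 0 4;0 0.01 0.015 0 1.5;0 0 0 0 0;0 0 0 0 0")

```text
t: 2.05
ee_pos: [581.6, -87.7, 252.3]
orientation: [-2.216, -2.226, 0.001]
ft_force: [0.5, 0.0, -0.6]
width: 0.5
```

```bash
python3 - <<'E'
from h import *
d=ctrl.get_image("wrist"); np.save("/tmp/w2.npy",d,allow_pickle=True); save("c.png",d["img"])
P=cloud(d); hsv=cv2.cvtColor(d["img"],cv2.COLOR_RGB2HSV)
m=(P[...,2]>56)&(P[...,2]<85)&(abs(P[...,0]-584)<95)&(abs(P[...,1]+102)<95)&(hsv[...,1]<110)
nl,lab,st,ce=cv2.connectedComponentsWithStats(m.astype(np.uint8)); i=1+st[1:,4].argmax(); Q=P[lab==i]
print(st[i],cv2.minAreaRect(Q[:,:2].astype(np.float32)),np.percentile(Q[:,2],[2,50,98]))
o=ctrl.get_obs(); print(o["t"],o["ee_pos"],o["ft_force"],o["width"],R.from_rotvec(o["orientation"]).as_matrix().round(3).tolist(),o["qpos"].round(2))
E
```

```text
[  223   121   123   144 15749] ((582.6419067382812, -99.19270324707031), (129.49610900878906, 157.21926879882812), 0.8124494552612305) [62.35396349 65.12824282 72.16311215]
2.1 [581.41709871 -88.12867932 252.42776118] [-0.01127279 -0.30867823 -0.40252454] 0.9609148467919624 [[-0.004, 1.0, -0.001], [1.0, 0.004, -0.0], [-0.0, -0.001, -1.0]] [-0.17  0.34  1.69 -0.    1.12 -0.17]
```

View pics/c.png

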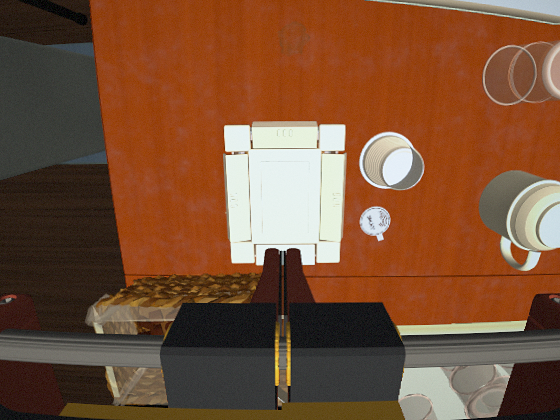

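>>> play_rows(increments="0 0 0.02 -0.03 0;0 0 0.03 -0.04 0;0 0 0.009 -0.04 0;0 0 0 -0.03 0;0 0 0 -0.02 0;0 0 0 -0.01 0;0 0 0 -0.005 0;0 0 0 -0.005 0;0 0 0 -0.003 0;0 0 0 -0.002 0;0 0 0 0 0")

```text
t: 3.2
ee_pos: [582.5, -28.5, 68.2]
orientation: [2.215, 2.226, 0.001]
ft_force: [-0.3, -0.2, -0.1]
width: 0.7
```

>>> play_rows(increments="0 0 0 -0.001 0;0 0 0 -0.001 0;0 0 0 -0.001 0;0 0 0 0 0")

```text
t: 3.6
ee_pos: [582.3, -28.4, 65.1]
orientation: [2.215, 2.227, 0.0]
ft_force: [0.6, -0.1, 4.2]
width: 0.1
```

>>> play_rows(increments="0 0 0 -0.001 0;0 0 0 0 0")

```text
t: 3.8
ee_pos: [582.4, -28.4, 65.0]
orientation: [2.215, 2.227, 0.0]
ft_force: [-3.3, 0.6, 13.2]
width: 0.4
```

>>> play_rows(increments="0 0 0 0.01 0;0 0 0 0.03 0;0 0.02 -0.025 0 0;0 0.02 -0.025 0 0;0 0.018 -0.021 0 0;0 0 0 -0.015 0;0 0 0 -0.01 0;0 0 0 -0.005 0;0 0 0 -0.005 0;0 0 0 -0.002 0;0 0 0 -0.001 0;0 0 0 -0.001 0;0 0 0 -0.001 0;0 0 0 0 0")

```text
t: 5.2
ee_pos: [639.7, -98.8, 65.0]
orientation: [-2.215, -2.227, 0.0]
ft_force: [-5.1, 3.0, 10.8]
width: 0.4
```

>>> play_rows(increments="0 0 0 0.01 0;0 0 0 0.03 0;0 -0.02 -0.025 0 0;0 -0.02 -0.025 0 0;0 -0.016 -0.023 0 0;0 0 0 -0.015 0;0 0 0 -0.01 0;0 0 0 -0.005 0;0 0 0 -0.005 0;0 0 0 -0.002 0;0 0 0 -0.001 0;0 0 0 -0.001 0;0 0 0 -0.001 0;0 0 0 0 0")

```text
t: 6.6
ee_pos: [584.5, -171.6, 65.0]
orientation: [-2.215, -2.227, -0.001]
ft_force: [-3.9, 3.1, 11.7]
width: 0.8
```

>>> play_rows(increments="0 0 0 0.01 0;0 0 0 0.03 0;0 -0.02 0.025 0 0;0 -0.02 0.025 0 0;0 -0.017 0.021 0 0;0 0 0 -0.015 0;0 0 0 -0.01 0;0 0 0 -0.005 0;0 0 0 -0.005 0;0 0 0 -0.002 0;0 0 0 -0.001 0;0 0 0 -0.001 0;0 0 0 -0.001 0;0 0 0 0 0")

```text
t: 8.0
ee_pos: [527.6, -101.7, 65.0]
orientation: [2.215, 2.226, 0.001]
ft_force: [-4.8, -0.4, 12.8]
width: 0.2
```

>>> play_rows(increments="0 0 0 0.01 0;0 0 0 0.03 0;0 0 0 0.04 0;0 0 0 0.04 0;0 -0.03 -0.03 0.04 0;0 -0.04 -0.03 0.03 0;0 -0.03 -0.03 0 0;0 0 0 0 0;0 0 0 0 0")

```text
t: 8.9
ee_pos: [437.0, -183.4, 244.4]
orientation: [2.217, 2.224, 0.001]
ft_force: [-0.5, -0.1, -0.3]
width: 0.4
```

```bash
python3 - <<'E'
from h import *
ims=[]
for n in("side","wrist","scene"):
    d=ctrl.get_image(n); P=cloud(d); hsv=cv2.cvtColor(d["img"],cv2.COLOR_RGB2HSV)
    m=(P[...,2]>50)&(P[...,2]<85)&(abs(P[...,0]-584)<90)&(abs(P[...,1]+101)<95)&(hsv[...,1]<110)
    nl,lab,st,ce=cv2.connectedComponentsWithStats(m.astype(np.uint8)); i=1+st[1:,4].argmax(); Q=P[lab==i]
    print(n,cv2.minAreaRect(Q[:,:2].astype(np.float32)),"n",len(Q))
    c=(584,-101)
    for nm,dx,dy in(("front",-57,0),("back",57,0),("left",0,71),("right",0,-71),("centre",0,0)):
        k=(abs(Q[:,0]-c[0]-dx)<(4 if dx else 25))&(abs(Q[:,1]-c[1]-dy)<(4 if dy else 25))
        print(nm,k.sum(),np.median(Q[k,2]).round(1) if k.any() else None)
    ims.append(d["img"])
save("e.png",cv2.resize(ims[0][225:405,245:425],None,fx=3.3,fy=3.3,interpolation=2)); save("f.png",ims[1])
E
```

```text
side ((584.7821655273438, -101.51040649414062), (125.68989562988281, 155.1743927001953), 0.5794562697410583) n 3449
front 110 62.9
back 94 64.0
left 0 None
right 104 63.9
centre 476 64.1
wrist ((582.6141967773438, -100.41092681884766), (125.4944839477539, 153.80018615722656), 0.6332730054855347) n 19393
front 418 64.3
back 334 64.4
left 450 64.5
right 360 64.4
centre 2544 65.2
scene ((586.9603881835938, -100.9820556640625), (123.17626190185547, 161.81919860839844), 0.5029077529907227) n 1428
front 23 65.8
back 24 65.4
left 37 65.2
right 23 64.8
centre 162 66.6
```

View pics/e.png

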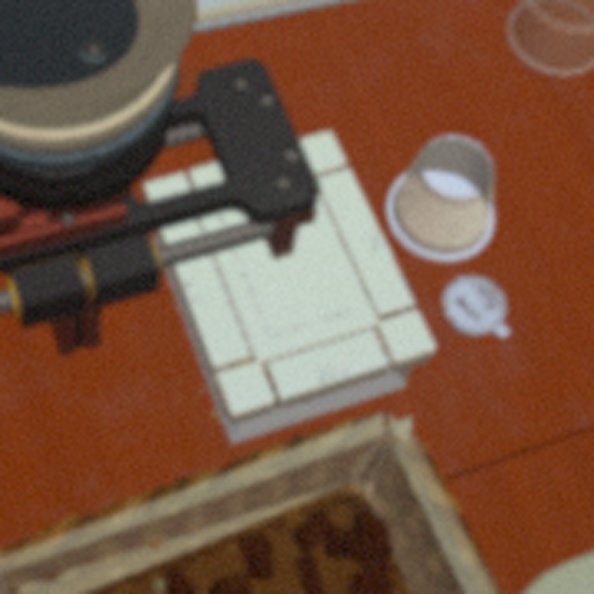

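The front, back and right sections look flush in this view. The gripper hides the left one, but the wrist depth shows it flush too. The box, cup and pod haven't moved, and the arm is clear at z 244 mm.

```bash
python3 -c "
from workcell import ctrl
print(ctrl.close_job())"
```

```text
the job is handed in; nothing more can be done
None
```

All four raised rim sections are pressed shut and the job is handed in, at about 9 s on the robot's clock. I pressed left, back, right, then front with the closed fingertips. Each press ended on a hard stop at 65 mm with 11–13 N.

- **Flush check:** in the last wrist-camera depth reading, all four press points stood at 64.3–64.5 mm, against 65.2 mm for the centre panel. Open sections read about 73 mm before pressing. The scene camera agreed. The gripper hid the left section from the side camera, so that camera could not confirm it.
- **Box position:** the wrist camera put the box's centre within about 1 mm of where it was, and its turn within about 0.2°. Both are within the calibration error.
- **Surroundings:** the cup and pod behind the box were in the same place in the side view. I did not re-check the other items one by one, but the arm never went near them.
- **End state:** the arm finished clear of everything, with the fingertips at a height of 244 mm and about 0.5 N on the wrist.

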